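# Index the work table to the yellow mark and lock it

### The job

Turn the small indexing table by pushing with a fingertip on one of its four spokes until the tip of the orange pointer stands over the yellow tab on the dial, and leave it there. Then push the red-knobbed lock lever counter-clockwise, seen from above, until it is fully home against its stop, with the pointer still over the tab. Pick nothing up, do not touch the casting that sits on the table, and leave the things around where they are.

Things in the scene. Friction and masses are not known exactly. Their poses are not given: they have to be found in the camera images.
- base: The fixture bolted to the bench: a round grey dial bed, 172 mm across, 16 mm high, with a tongue (40 mm wide, 12 mm high) running out at the back, away from the robot, that carries the lock. Origin on the turning axis at bench height, z up; it does not move during the job. Between bed and spokes stand only the pointer (its top 30 mm above the bench) and the yellow tab (top 22 mm).
- hub (a point): On the upright axis of the aluminium turning plate (100 mm across, top at 30 mm), at the height of the spokes, 45 mm above the bench. Its x points to the orange pointer and turns with the plate. Four steel spokes, 9 mm thick, stand out level at this height, at 45 and 135 degrees either side of the pointer; each is free of the plate from 56 mm off the axis and ends in a black ball.
- spoke_a (a point): Centre of the black ball (18 mm) at the end of the spoke 45 degrees counter-clockwise of the pointer (from above), 90 mm off the axis.
- spoke_b (a point): The same for the spoke 135 degrees counter-clockwise of the pointer.
- spoke_c (a point): The same for the spoke 135 degrees clockwise of the pointer.
- spoke_d (a point): The same for the spoke 45 degrees clockwise of the pointer.
- pointer_tip (a point): Tip of the orange pointer on the rim of the turning plate, 70 mm off the axis, 27 mm above the bench.
- mark (a point): The yellow tab (16 mm radially, 14 mm wide, top 22 mm above the bench) clamped on the dial: the middle of its inner half, 70 mm off the axis, at its top. It does not move during the job. Its x points outward from the axis.
- rotor (a joint): Angle of the turning plate, rad, growing counter-clockwise seen from above; free from -2.4 to 2.4. It drags a little (0.16 N m, 2 N at 80 mm) and stays where it is left. At the start the tab lies 0.6 to 1.45 rad counter-clockwise of the pointer.
- lock (a joint): Angle of the lock lever, rad: 0 fully open, 1.22 fully home on its stop, growing counter-clockwise seen from above. It drags a little (0.08 N m) and stays where it is left; it starts open, 0 to 0.3. To its left and over the bench hangs a big dark hull-shaped part, underside 180 mm above the bench, nose 0.51 m ahead of the robot and right edge 0.15 m to its right: keep the hand clear of it.
- lock_pivot (a point): On the upright axis of the lock lever, at the lever's height (45 mm above the bench), on a post of 24 mm thickness behind the dial (142 mm from the hub). Its x points along the lever to the red knob. The lever is a steel rod 10 mm thick, with a boss of 26 mm over the pivot.
- lock_knob (a point): Centre of the red ball (20 mm) at the end of the lock lever, 50 mm from its pivot, 45 mm above the bench.
- casting_mid (a point): Middle of the dark grey flanged casting (50 mm across, 30 mm high, top 64 mm above the bench) that sits loose in the seat cup on the turning plate and rides round with it.
- spare_mid (a point): Bystander: middle of another such casting, 50 mm across, 30 mm high, standing on the bench.
- oiler_mid (a point): Bystander: green oil can with a thin spout, body 60 mm across and 68 mm high, 123 mm with spout; this point is on its axis half-way up the body.
- deburrer_mid (a point): Bystander: blue-handled deburring tool lying on the bench, 118 mm long, 17 mm thick; its middle.
There are look-alikes about, which are no part of the job. What is shaped like the part that bears casting_mid but purple or white is not meant.

How it is judged:
By the outcome, as a careful person would: the job done as asked, in the order asked, and still so for the second after the job is handed in, with the robot touching nothing.
It also fails if it takes over 42 s, if anything falls off the work surface, if the arm or the gripper's body presses on something with over 40 N, if the wrist force passes 120 N, or if a joint passes its speed limit or range.

### The arm

A 6-joint arm with a two-finger parallel gripper is mounted at the origin on a cart in front of the work surface, level with it; the furniture and walls round the work are solid. World frame = base frame: x ahead of the robot, y to its left, z up, the work surface at z = 0. Lengths are in m, angles in degrees, forces in N, time in s.
With the tool pointing down it reaches from about 0.35 to 0.775 m from the base axis. Payload 5.5 kg.
Tool frame: the origin (TCP) lies midway between the tips of the shut fingers; the grasp point (between the pads) lies 19 mm behind it; x points along the fingers, z is the direction in which the jaws open and shut, and the axes are right-handed (so a half turn about x gives the same grasp; the last joint's range is limited). The gripper opens to 85 mm and grips with 20 to 120 N. Pads are 22 mm wide; open, the fingers measure 114 mm over their backs; the gripper's body (76 mm by 85 mm) begins 54 mm behind the grasp point. The pads swing forward as they close: fully open they stand 13 mm farther back than shut.
Start: joints at [-71.138, 17.945, 2.641, 74.691, 0, 82.002], TCP at [0.26, -0.513, 0.231] pointing down, gripper open.
Joint ranges: [-158.12, 158.12], [-49.38, 96.58], [-58.88, 72.47], [-126.05, 133.96], [-84.25, 85.87], [-180, 180]. Speed limits (degrees/s): [147.25, 147.25, 180, 180, 180, 180].

### API

Orientations are given as [roll, pitch, yaw] about the fixed x, y, z axes, in that order (R = Rz(yaw) Ry(pitch) Rx(roll)).
In Python, from workcell import robot gives the robot as it stands.
- The arm moves only by the tool drive_tool, never from a script. Its argument "deltas" is text: rows parted by semicolons, each of 7 numbers parted by spaces: the turn, a rotation vector about the tool's x, y, z in rad, then the shift along the tool's x, y, z in m, then the closure, from 0 (fully open) to 1 (shut). In form: wx wy wz tx ty tz jaw; .... A call has 1 to 8 rows; each row shifts and turns the commanded pose from where the row before left it, along the tool's axes as they then stand; what a row does not reach is not made up. A row lasts 1/12 s, in which the tool goes at most 41.7 mm and 7.16 degrees, less where a joint would pass 70% of its speed; a pose out of reach is approached as far as the arm can. A call with a gripper value outside its range is refused whole. The fingers move at their own pace and stop on an object; "newtons" is the grip in N (left out, the last holds). Time passes only in rows, so rows that do not move let the fingers close. It gives the time, the measured TCP pose, the force and the opening at its end, in the units of the state.
- robot.sense(): the state, without advancing time (a new reading comes with each control period).
- robot.capture(name): name is "scene" or "top" or "wrist"; returns the picture (420x560x3 uint8, red, green, blue); there is no depth.
- robot.camera_info(name): a dict with "camera_matrix" (3x3 intrinsics, pixels), "k1" (the pictures are not rectified: a ray, as slopes to the right and down, at radius r is drawn at 1 + k1 r^2 times it, then the intrinsics apply), "R" (3x3) and "t" (3): a world point X has camera coordinates R X + t; the wrist camera has in their place "hand_eye" (4x4, takes a point from camera to tool coordinates, whose origin is the TCP and whose axes are the tool frame's). Camera axes: x right, y down, z forward; pixel columns grow to the right and rows downward; lengths in m; the calibration is good to about 2 mm. A picture is of the moment at which its call begins: read the wrist's pose just before it. camera_info takes no time and is no camera call.
- robot.finish_job(): hands the job in, once; it reports no verdict.
The state is a dict: "time": time; "q": joint angles; "qvel": joint speeds; "joint_torque": joint torques, N m; "tcp_pos": TCP position; "orientation": TCP orientation; "ft_force": force on the tool from outside, world axes, zero at the start; "moment": the same for the moment, N m; "width": finger opening in m.
Only numpy, scipy, OpenCV 4.12 (cv2) and the standard library are available. Lean on these libraries where they do the work, as an engineer would, in place of code of your own. Each camera call takes 0.05 s, during which the arm holds its last target.

## Working session

There is one attempt and no reset: what is moved stays moved. The work goes in short steps, Python scripts to look and compute and a tool call to move; the robot and the scene stay as the last step left them, time stands still between calls to the robot, and variables do not carry over. Pictures are saved under pics/ and viewed, and the job is handed in when it is done.

Besides the shell and the picture viewer there is one more tool, called after "Call:" as name(argument=value, ...) on one line, values as JSON. drive_tool: Moves the arm, as the interface text tells. Its arguments: {"type":"object","properties":{"deltas":{"type":"string"},"newtons":{"type":"number"}},"required":["deltas"]}

```bash
ls; mkdir -p pics; python3 - <<'E'
from workcell import robot
import cv2,json
for n in ["scene","top","wrist"]:
    if n!="wrist" or True:
        im=robot.capture(n); cv2.imwrite(f"pics/{n}0.png",im[:,:,::-1])
    print(n,robot.camera_info(n))
print(robot.sense())
E
```

```text
pics
scene {'camera_matrix': array([[390.56960483,   0.        , 282.48327778],
       [  0.        , 390.56960483, 210.7985878 ],
       [  0.        ,   0.        ,   1.        ]]), 'k1': 0.011353615534925074, 'R': array([[ 0.57358606, -0.81893427, -0.01859311],
       [-0.56646474, -0.38015465, -0.73116355],
       [ 0.59170663,  0.42991756, -0.68194879]]), 't': array([-0.39518535,  0.34547176,  0.58473063])}
top {'camera_matrix': array([[479.82697244,   0.        , 285.37649473],
       [  0.        , 479.82697244, 208.93435144],
       [  0.        ,   0.        ,   1.        ]]), 'k1': -0.04085992786275064, 'R': array([[ 0.02780309, -0.99955281,  0.01100785],
       [-0.99401821, -0.0288093 , -0.10534621],
       [ 0.10561623, -0.00801306, -0.99437468]]), 't': array([-0.11827498,  0.57554305,  0.90191302])}
wrist {'camera_matrix': array([[308.09571661,   0.        , 279.59755449],
       [  0.        , 308.09571661, 210.13177073],
       [  0.        ,   0.        ,   1.        ]]), 'k1': -0.021324420821602078, 'hand_eye': array([[ 7.48372085e-04, -2.91846964e-01,  9.56464735e-
[... 233 characters left out ...]
000e+00,  0.00000000e+00,
         1.00000000e+00]])}
{'time': 0.15, 'q': array([-7.11390119e+01,  1.79814640e+01,  2.59367286e+00,  7.46903381e+01,
       -9.37911714e-05,  8.20028388e+01]), 'qvel': array([-0.01072448, -0.18090933,  0.20340406, -0.07951482, -0.02851804,
        0.10652583]), 'joint_torque': array([ 2.71466160e-03, -4.81060517e+01,  2.98818541e+01,  1.38908139e-02,
       -4.87233046e-05,  2.94233161e-06]), 'tcp_pos': array([ 0.25965893, -0.51262286,  0.23062077]), 'orientation': array([172.07162013,  89.92187066, 108.92976949]), 'ft_force': array([-0.32251706, -0.83191403,  0.66040376]), 'moment': array([-0.01041525, -0.04989567,  0.01500355]), 'width': 0.08556192495114565}
```

View pics/scene0.png

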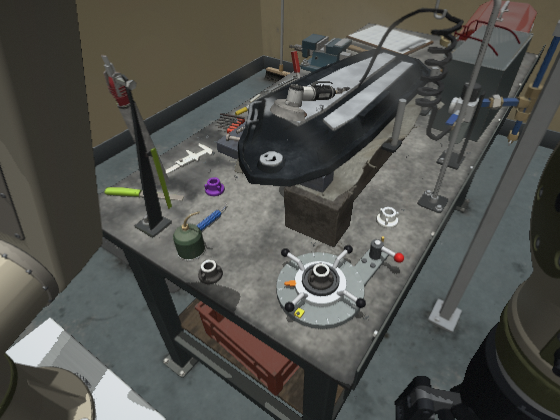

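View pics/top0.png

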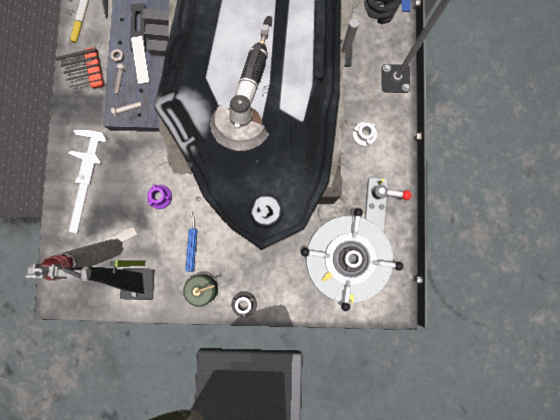

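View pics/wrist0.png

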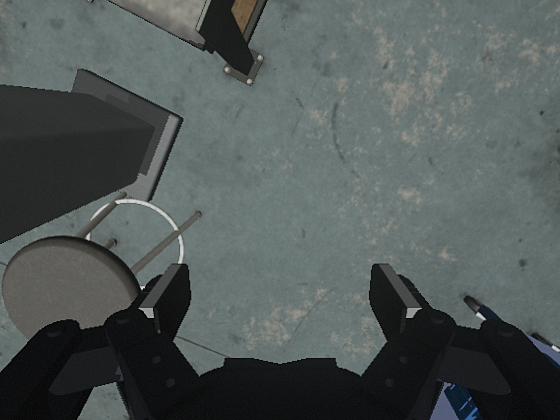

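```bash
cat > h.py <<'E'
import numpy as np,cv2
from workcell import robot
from scipy.spatial.transform import Rotation as Ro
def ray(n,u,v,pose=None):
    c=robot.camera_info(n);K=c["camera_matrix"]
    d=np.array([(u-K[0,2])/K[0,0],(v-K[1,2])/K[1,1]]);k=c["k1"]
    x=d.copy()
    for _ in range(20): x=d/(1+k*(x@x))
    if n=="wrist":
        p,R=pose;H=c["hand_eye"];return p+R@H[:3,3],R@H[:3,:3]@np.r_[x,1]
    return -c["R"].T@c["t"],c["R"].T@np.r_[x,1]
def onz(n,u,v,z,pose=None):
    o,d=ray(n,u,v,pose);return o+d*(z-o[2])/d[2]
def proj(n,X,pose=None):
    c=robot.camera_info(n);K=c["camera_matrix"]
    if n=="wrist":
        p,R=pose;H=c["hand_eye"];Y=H[:3,:3].T@(R.T@(np.array(X)-p)-H[:3,3])
    else: Y=c["R"]@np.array(X)+c["t"]
    x=Y[:2]/Y[2];x=x*(1+c["k1"]*(x@x));return K[:2,:2]@x+K[:2,2]
def pose(s): return s["tcp_pos"],Ro.from_euler("xyz",s["orientation"],degrees=True).as_matrix()
E
python3 - <<'E'
from h import *
im=cv2.imread("pics/top0.png");c=im[165:315,290:440];cv2.imwrite("pics/topz.png",cv2.resize(c,None,fx=4,fy=4,interpolation=cv2.INTER_CUBIC))
im2=cv2.imread("pics/scene0.png");c=im2[225:330,260:420];cv2.imwrite("pics/scz.png",cv2.resize(c,None,fx=5,fy=5,interpolation=cv2.INTER_CUBIC))
for n,I in (("top",im),("scene",im2)):
    hsv=cv2.cvtColor(I,cv2.COLOR_BGR2HSV)
    for nm,lo,hi,z in (("orange",(8,150,120),(20,255,255),.027),("yellow",(22,150,120),(35,255,255),.022),("red",(0,170,120),(5,255,255),.045)):
        m=cv2.inRange(hsv,lo,hi);k,l,st,ce=cv2.connectedComponentsWithStats(m)
        for i in range(1,k):
            if st[i,4]>8:
                print(n,nm,st[i],ce[i].round(1),onz(n,*ce[i],z).round(4))
E
```

```text
top yellow [ 71  21  11  21 125] [75.9 30.7] [0.9366 0.3404 0.022 ]
top red [92 80 11  7 21] [98.5 84.1] [0.8148 0.2748 0.045 ]
top red [403 191   8   9  58] [406.4 194.9] [ 0.6112 -0.3348  0.045 ]
scene orange [285 281  11   5  42] [290.2 283. ] [ 0.4527 -0.1844  0.027 ]
scene yellow [236 107  11   7  28] [241.5 110.3] [0.9326 0.3319 0.022 ]
scene yellow [294 308  10  10  50] [298.9 312.5] [ 0.4101 -0.2323  0.022 ]
scene red [395 253   9   8  58] [398.9 256.8] [ 0.6153 -0.3343  0.045 ]
```

View pics/topz.png

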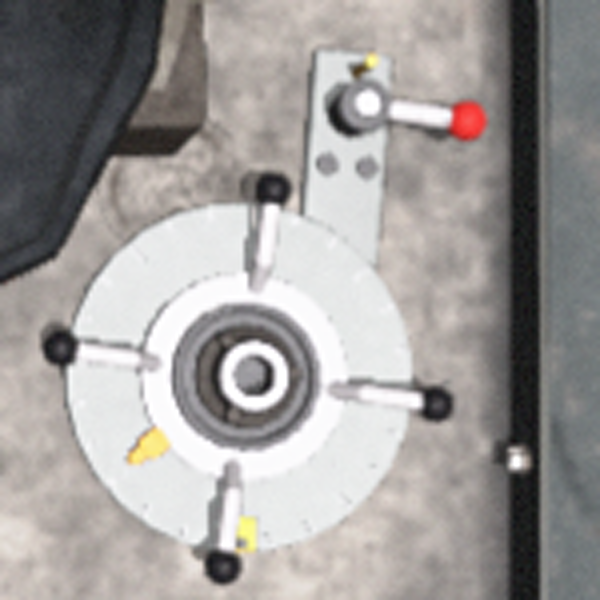

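View pics/scz.png

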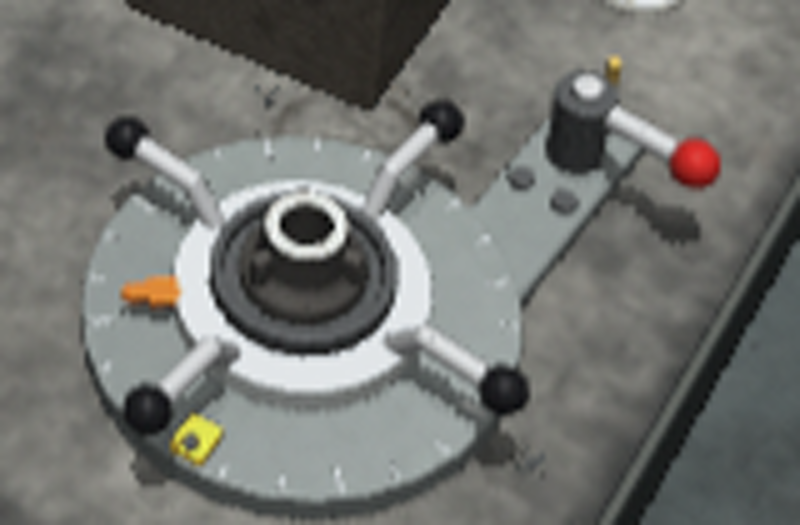

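```bash
python3 - <<'E'
from h import *
s=robot.sense();p,R=pose(s);print(R.round(3))
imt=cv2.imread("pics/top0.png");ims=cv2.imread("pics/scene0.png")
def dark(im,x0,y0,r=9):
    g=im.max(2);m=(g<60).astype(np.uint8)
    M=np.zeros_like(m);cv2.circle(M,(int(x0),int(y0)),r,1,-1);m&=M
    m=cv2.morphologyEx(m,cv2.MORPH_OPEN,np.ones((3,3)))
    k,l,st,ce=cv2.connectedComponentsWithStats(m);i=1+np.argmax(st[1:,4]);return ce[i],st[i]
B={}
for n,im,pts in (("top",imt,dict(d=(304.6,251.5),c=(357.5,212),b=(399,265),a=(345,306))),("scene",ims,dict(d=(285,252),c=(348,249),b=(361,303),a=(289,307)))):
    P=[]
    for k,(x,y) in pts.items():
        ce,st=dark(im,x,y,7);X=onz(n,*ce,.045);B[n,k]=ce;P.append(X);print(n,k,ce.round(2),st[2:],X.round(4))
    P=np.array(P);h=P.mean(0);print("hub",h.round(4));v=P-h;print("r",np.linalg.norm(v,axis=1).round(4),"ang",np.degrees(np.arctan2(v[:,1],v[:,0])).round(2), "ptr",(np.degrees(np.arctan2(v[:,1],v[:,0]))+np.array([45,135,-135,-45])).round(2)%360)
    hsv=cv2.cvtColor(im,cv2.COLOR_BGR2HSV)
    for nm,lo,hi,z in (("orange",(10,120,120),(21,255,255),.027),("yellow",(22,120,100),(35,255,255),.022)):
        m=cv2.inRange(hsv,lo,hi);k,l,st,ce=cv2.connectedComponentsWithStats(m)
        for i in range(1,k):
            X=onz(n,*ce[i],z)
            if st[i,4]>6 and np.linalg.norm(X-h)<.2:
                w=X-h;print(nm,st[i],ce[i].round(1),X.round(4),np.hypot(*w[:2]).round(4),np.degrees(np.arctan2(w[1],w[0])).round(1)%360)
E
```

```text
[[-0.     0.892  0.452]
 [ 0.001  0.452 -0.892]
 [-1.     0.    -0.001]]
top d [303.26 250.26] [ 6  6 23] [ 0.4993 -0.1379  0.045 ]
top c [355.42 211.47] [ 4  6 19] [ 0.5762 -0.2363  0.045 ]
top b [398. 263.] [3 3 9] [ 0.48   -0.3189  0.045 ]
top a [343.  305.5] [ 3  6 18] [ 0.3977 -0.2153  0.045 ]
hub [ 0.4883 -0.2271  0.045 ]
r [0.0898 0.0884 0.0922 0.0914] ang [ 82.97  -5.97 -95.16 172.56] ptr [127.97 129.03 129.84 127.56]
yellow [323 273   8   7  25] [326.8 276. ] [ 0.4513 -0.186   0.022 ] 0.0553 132.0
scene d [283.55 253.06] [ 6  7 33] [ 0.4951 -0.1395  0.045 ]
scene c [348.5 248.8] [ 7  7 30] [ 0.5782 -0.242   0.045 ]
scene b [360.04 303.19] [ 9  9 67] [ 0.4753 -0.3197  0.045 ]
scene a [288.37 307.63] [10 10 75] [ 0.3955 -0.2193  0.045 ]
hub [ 0.486  -0.2301  0.045 ]
r [0.0911 0.093  0.0902 0.0911] ang [ 84.31  -7.35 -96.84 173.18] ptr [129.31 127.65 128.16 128.18]
orange [284 280  12   6  48] [290.4 282.7] [ 0.4534 -0.1843  0.027 ] 0.0563 125.5
yellow [294 308  10  10  58] [298.8 312.3] [ 0.4103 -0.2321  0.022 ] 0.0757 181.5
```

Call:
drive_tool(deltas="0 0 0 0 0.033 -0.0137 1;0 0 0 0 0.033 -0.0137 1;0 0 0 0 0.033 -0.0137 1;0 0 0 0 0.033 -0.0137 1;0 0 0 0 0.033 -0.0137 1;0 0 0 0 0.033 -0.0137 1;0 0 0 0 0.033 -0.0137 1;0 0 0 0 0.033 -0.0137 1", newtons=40)

```text
time: 0.82
tcp_pos: [0.4465, -0.2943, 0.2311]
orientation: [-146.7, 90.0, 150.1]
ft_force: [0.3, -0.3, 0.6]
width: 0.0001
```

Call:
drive_tool(deltas="-0.12 0 0 0 0 0 1;-0.12 0 0 0 0 0 1;-0.12 0 0 0 0 0 1;-0.12 0 0 0 0 0 1;-0.12 0 0 0 0 0 1;-0.12 0 0 0 0 0 1;-0.12 0 0 0 0 0 1;-0.12 0 0 0 0 0 1")

```text
time: 1.48
tcp_pos: [0.4456, -0.2958, 0.231]
orientation: [146.7, 90.0, 138.9]
ft_force: [0.2, -0.6, -0.0]
width: -0.0002
```

```bash
python3 - <<'E'
from h import *
s=robot.sense();print(s["time"],s["tcp_pos"],s["orientation"],s["q"].round(1),s["width"],s["ft_force"])
p,R=pose(s);print(R.round(3))
im=robot.capture("wrist");cv2.imwrite("pics/w1.png",im[:,:,::-1]);np.savez("w1.npz",p=p,R=R)
E
```

```text
1.4833 [ 0.44564034 -0.29575219  0.23097119] [146.66777048  89.96083897 138.87665297] [-42.2  13.5  -3.4  73.2  -0.   55.6] -0.00022940938050645038 [ 0.22719394 -0.63039915 -0.0350724 ]
[[-0.001  0.136  0.991]
 [ 0.     0.991 -0.136]
 [-1.     0.    -0.001]]
```

View pics/w1.png

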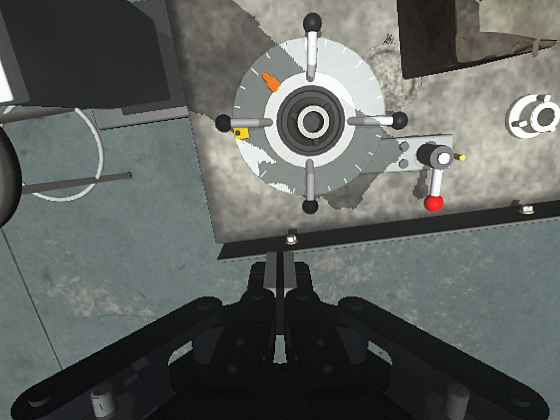

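```bash
cat >> h.py <<'E'
def near(m,x,y,r):
    M=np.zeros(m.shape,np.uint8);cv2.circle(M,(x,y),r,255,-1);m=m&M
    k,l,st,ce=cv2.connectedComponentsWithStats(m);i=1+np.argmax(st[1:,4]);return ce[i],st[i],l==i
E
python3 - <<'E'
from h import *
f=np.load("w1.npz");P=(f["p"],f["R"])
im=cv2.imread("pics/w1.png");hsv=cv2.cvtColor(im,cv2.COLOR_BGR2HSV)
dk=cv2.morphologyEx(cv2.inRange(im,(0,0,0),(55,55,55)),cv2.MORPH_OPEN,np.ones((5,5)))
L=[]
for k,x,y in (("d",312,22),("c",400,120),("b",310,206),("a",223,123)):
    ce,st,_=near(dk,x,y,14);X=onz("wrist",*ce,.045,P);L.append(X);print(k,ce.round(1),st[2:],X.round(4))
L=np.array(L);h=L.mean(0);v=L-h;a=np.degrees(np.arctan2(v[:,1],v[:,0]));print("hub",h.round(4),np.hypot(v[:,0],v[:,1]).round(4),a.round(2),((a+[45,135,-135,-45])%360).round(2))
def rep(nm,X):w=X-h;print(nm,X.round(4),np.hypot(*w[:2]).round(4),(np.degrees(np.arctan2(w[1],w[0]))%360).round(2))
ce,st,m=near(cv2.inRange(hsv,(5,150,120),(20,255,255)),268,80,20);rep("orange c",onz("wrist",*ce,.027,P));print(st)
ys,xs=np.where(m);Q=np.array([onz("wrist",x,y,.027,P) for x,y in zip(xs,ys)]);i=np.argmax(np.hypot(*(Q-h)[:,:2].T));rep("tip",Q[i])
ce,st,m=near(cv2.inRange(hsv,(22,150,120),(35,255,255)),242,132,15);rep("yellow",onz("wrist",*ce,.022,P));print(ce,st)
red=cv2.inRange(hsv,(0,150,100),(5,255,255))
ce,st,m=near(red,433,202,15);K=onz("wrist",*ce,.045,P);rep("knob",K);print(ce,st)
c=cv2.resize(im[5:225,200:480],None,fx=2.8,fy=2.7,interpolation=cv2.INTER_CUBIC);cv2.imwrite("pics/w1z.png",c)
E
```

```text
Traceback (most recent call last):
  File "h.py", line 23, in near
    k,l,st,ce=cv2.connectedComponentsWithStats(m);i=1+np.argmax(st[1:,4]);return ce[i],st[i],l==i
                                                      ~~~~~~~~~^^^^^^^^^^
ValueError: attempt to get argmax of an empty sequence
```

```bash
cat > meas.py <<'E'
from h import *
import sys
def run(name,balls,tip,tab,knob,hub=None):
    f=np.load(name+".npz");P=(f["p"],f["R"])
    im=cv2.imread(f"pics/{name}.png");hsv=cv2.cvtColor(im,cv2.COLOR_BGR2HSV)
    dk=cv2.inRange(im,(0,0,0),(70,70,70));dk=cv2.morphologyEx(dk,cv2.MORPH_CLOSE,np.ones((5,5)));dk=cv2.morphologyEx(dk,cv2.MORPH_OPEN,np.ones((7,7)))
    L=[];off=dict(a=-45,b=-135,c=135,d=45)
    for k,(x,y) in balls.items():
        try: ce,st,_=near(dk,x,y,15)
        except Exception: print("none",k,im[y,x]);continue
        X=onz("wrist",*ce,.045,P);L.append((k,X));print(k,ce.round(1),st[2:],X.round(4))
    V=np.array([x for _,x in L]);h=V.mean(0) if hub is None else np.array(hub);v=V-h;a=np.degrees(np.arctan2(v[:,1],v[:,0]))
    print("hub",h.round(4),np.hypot(v[:,0],v[:,1]).round(4),a.round(2),"ptr",[round((q+off[k])%360,2) for q,(k,_) in zip(a,L)])
    def rep(nm,X):w=X-h;print(nm,X.round(4),"r",np.hypot(*w[:2]).round(4),"az",(np.degrees(np.arctan2(w[1],w[0]))%360).round(2))
    ce,st,m=near(cv2.inRange(hsv,(5,150,100),(20,255,255)),*tip,20);rep("orange c",onz("wrist",*ce,.027,P));print(st)
    ys,xs=np.where(m);Q=np.array([onz("wrist",x,y,.028,P) for x,y in zip(xs,ys)]);r=np.hypot(*(Q-h)[:,:2].T);i=r>r.max()-.003;rep("tip",Q[i].mean(0))
    ce,st,m=near(cv2.inRange(hsv,(22,120,100),(35,255,255)),*tab,16);rep("yellow",onz("wrist",*ce,.022,P));print(ce,st)
    if knob:
        ce,st,m=near(cv2.inRange(hsv,(0,150,80),(6,255,255)),*knob,18);rep("knob",onz("wrist",*ce,.045,P));print(ce,st)
    return P,h
E
python3 - <<'E'
from meas import *
im=cv2.imread("pics/w1.png")
c=cv2.resize(im[5:225,200:480],None,fx=2.8,fy=2.7,interpolation=cv2.INTER_CUBIC);cv2.imwrite("pics/w1z.png",c)
P,h=run("w1",dict(d=(312,22),c=(400,120),b=(310,206),a=(223,123)),(268,80),(242,132),(433,202))
print("pivot boss",onz("wrist",438,155,.051,P))
E
```

```text
d [312.1  22.3] [ 17  17 266] [ 0.498  -0.1418  0.045 ]
c [399.2 120.4] [ 14  16 207] [ 0.5774 -0.2427  0.045 ]
b [309.9 206.3] [ 15  12 167] [ 0.4765 -0.322   0.045 ]
a [222.7 122.6] [ 14  16 208] [ 0.3972 -0.2208  0.045 ]
hub [ 0.4873 -0.2318  0.045 ] [0.0907 0.0907 0.0908 0.0907] [ 83.2   -6.9  -96.82 173.02] ptr [np.float64(128.2), np.float64(128.1), np.float64(128.18), np.float64(128.02)]
orange c [ 0.4517 -0.1867  0.027 ] r 0.0575 az 128.24
[262  72  19  20 195]
tip [ 0.4452 -0.1785  0.028 ] r 0.0679 az 128.26
yellow [ 0.4119 -0.234   0.022 ] r 0.0754 az 181.6
[241.57857143 132.52857143] [233 127  16  13 140]
knob [ 0.6132 -0.3364  0.045 ] r 0.1637 az 320.31
[433.44117647 202.78151261] [424 195  19  17 238]
pivot boss [ 0.61470737 -0.28265473  0.051     ]
```

View pics/w1z.png

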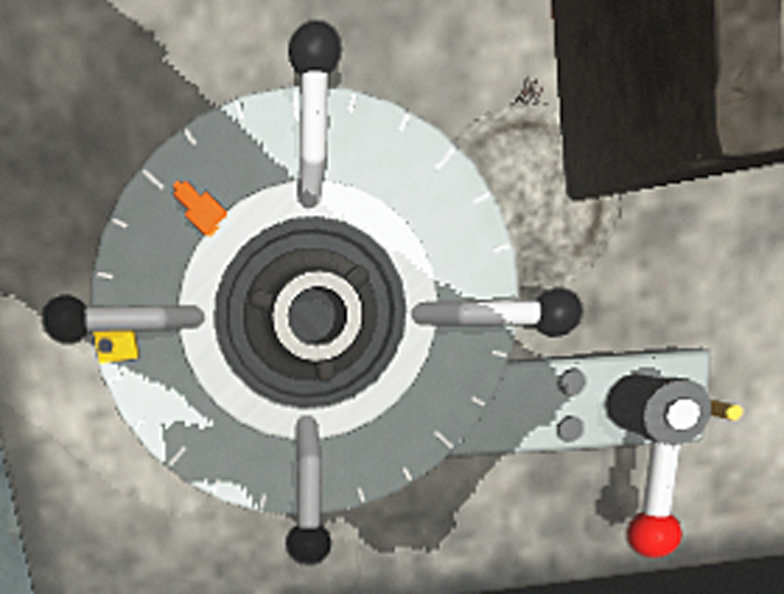

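Call:
drive_tool(deltas="0 0 0 0.035 0 0 1;0 0 0 0.035 0 0 1;0 0 0 0.035 0 0 1;0 0 0 0.035 0 0 1;0 0 0 0.03 0 0 1;0 0 0 0.024 0 0 1;0 0 0 0 0 0 1")

```text
time: 2.12
tcp_pos: [0.4425, -0.293, 0.0323]
orientation: [146.6, 89.5, 138.3]
ft_force: [-0.2, 0.7, -0.9]
width: 0.0001
```

```bash
python3 - <<'E'
from h import *
s=robot.sense();print(s["time"],s["tcp_pos"],s["orientation"],s["ft_force"],s["moment"])
im=robot.capture("wrist");cv2.imwrite("pics/w2.png",im[:,:,::-1])
E
```

```text
2.1167 [ 0.44247385 -0.29304533  0.03226204] [146.62193164  89.46162466 138.34543445] [-0.23125091  0.66269726 -0.93907033] [0.08594717 0.05077879 0.04180758]
```

View pics/w2.png

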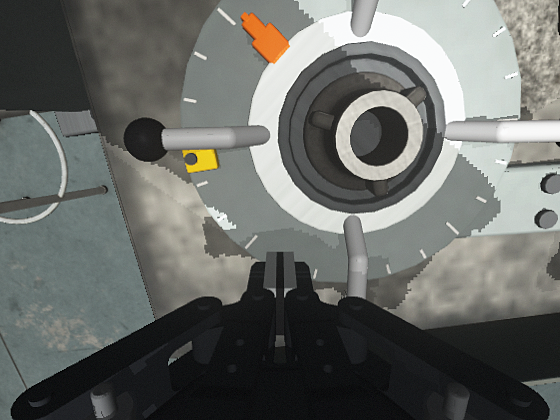

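Call:
drive_tool(deltas="0 0 0 -0.005 0 0.004 1;0 0 0 0 0 0.004 1;0 0 0 0 0 0.004 1;0 0 0 0 0 0.003 1;0 0 0 0 0 0 1")

```text
time: 2.58
tcp_pos: [0.4623, -0.299, 0.0437]
orientation: [-32.3, 89.8, -40.4]
ft_force: [0.4, -0.1, -0.9]
width: -0.0
```

Call:
drive_tool(deltas="0 0 0 0 0 0.003 1;0 0 0 0 0 0.003 1;0 0 0 0 0 0 1")

```text
time: 2.83
tcp_pos: [0.4669, -0.299, 0.0426]
orientation: [-68.3, 90.0, -76.4]
ft_force: [-0.4, 0.7, 2.6]
width: 0.0001
```

```bash
python3 - <<'E'
from h import *
s=robot.sense();print(s["time"],s["tcp_pos"],s["orientation"],s["ft_force"],s["moment"])
im=robot.capture("wrist");cv2.imwrite("pics/w3.png",im[:,:,::-1])
p,R=pose(s);w=p-np.array([.4873,-.2318,0]);a=np.radians(-96.8);u=np.array([np.cos(a),np.sin(a),0]);t=np.array([-u[1],u[0],0]);print(w@u,w@t,R.round(3))
E
```

```text
2.8333 [ 0.46691422 -0.29898737  0.04260233] [-68.31976804  89.98457482 -76.44780918] [-0.40487099  0.73590357  2.56665603] [ 0.05918978  0.10496019 -0.03680258]
0.06912849548676056 -0.012287126956408916 [[ 0.     0.141  0.99 ]
 [-0.     0.99  -0.141]
 [-1.    -0.     0.   ]]
```

View pics/w3.png

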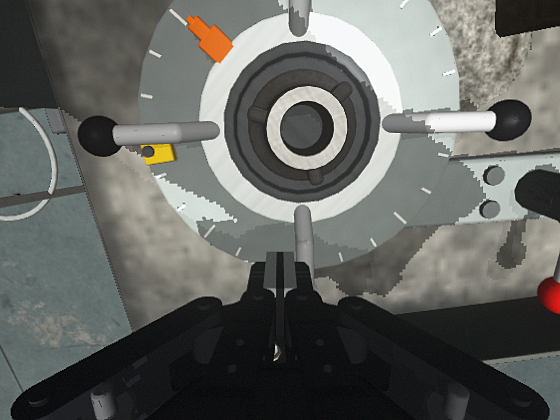

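Call:
drive_tool(deltas="0 0 0 0.004 0 0.002 1;-0.06 0 0 0 -0.0008 0.0042 1;-0.06 0 0 0 -0.0008 0.0042 1;-0.06 0 0 0 -0.0008 0.0042 1;-0.06 0 0 0 -0.0008 0.0042 1;-0.06 0 0 0 -0.0008 0.0042 1;-0.06 0 0 0 -0.0008 0.0042 1;-0.06 0 0 0 -0.0008 0.0042 1")

```text
time: 3.55
tcp_pos: [0.4983, -0.3012, 0.0414]
orientation: [44.7, 89.8, 60.9]
ft_force: [-6.7, 12.2, 27.9]
width: -0.0005
```

```bash
cat > look.py <<'E'
from h import *
import sys
n=sys.argv[1]
s=robot.sense();p,R=pose(s);print(s["time"],s["tcp_pos"].round(4),s["q"].round(1),s["ft_force"].round(2))
im=robot.capture("wrist");cv2.imwrite(f"pics/{n}.png",im[:,:,::-1]);np.savez(n+".npz",p=p,R=R)
w=p-np.array([.4873,-.2318,0]);print("r",np.hypot(*w[:2]).round(4),"az",np.degrees(np.arctan2(w[1],w[0])).round(2),"tooly az",np.degrees(np.arctan2(R[1,1],R[0,1])).round(2),"down",R[:,0].round(3))
E
python3 look.py w4
```

```text
3.55 [ 0.4983 -0.3012  0.0414] [-39.2  25.8 -13.7  50.5   0.2  34.6] [-6.72 12.24 27.9 ]
r 0.0703 az -80.99 tooly az 106.2 down [ 0.002  0.003 -1.   ]
```

View pics/w4.png

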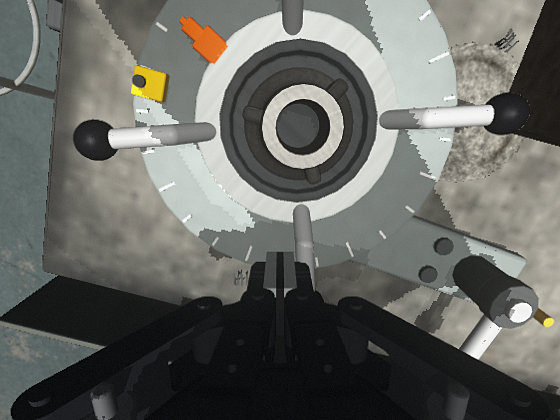

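```bash
python3 - <<'E'
from h import *
im=robot.capture("scene")[:,:,::-1];cv2.imwrite("pics/s4.png",cv2.resize(im[170:370,220:460],None,fx=3.2,fy=3,interpolation=cv2.INTER_CUBIC))
s=robot.sense();print(s["time"],s["tcp_pos"].round(4),s["ft_force"].round(2),s["moment"].round(2))
E
```

```text
3.65 [ 0.4989 -0.301   0.0415] [-4.37 12.36 25.21] [2.54 0.67 0.16]
```

View pics/s4.png

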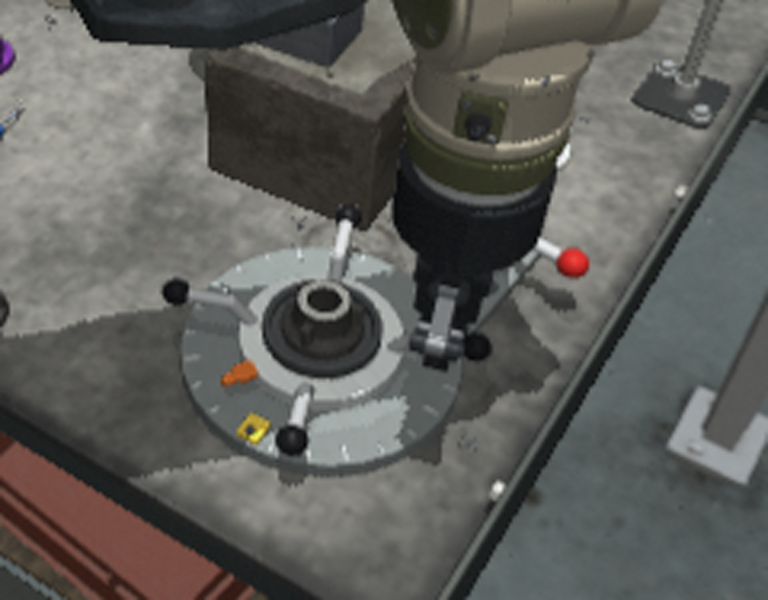

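Call:
drive_tool(deltas="0 0 0 -0.004 0 0 1;0 0 0 0 0 0 1;0 0 0 0 0 0 1")

```text
time: 3.9
tcp_pos: [0.4981, -0.3038, 0.0423]
orientation: [-64.6, 90.0, -48.7]
ft_force: [-0.3, 0.1, -0.8]
width: 0.0002
```

```bash
python3 look.py w5; python3 - <<'E'
import cv2
im=cv2.imread("pics/w5.png");cv2.imwrite("pics/w5z.png",cv2.resize(im[180:320,200:380],None,fx=4,fy=4,interpolation=cv2.INTER_CUBIC))
E
```

```text
3.9 [ 0.4981 -0.3038  0.0423] [-39.3  25.8 -13.6  50.6  -0.   34.8] [-0.26  0.15 -0.82]
r 0.0728 az -81.46 tooly az 105.92 down [ 0.    -0.001 -1.   ]
```

View pics/w5z.png

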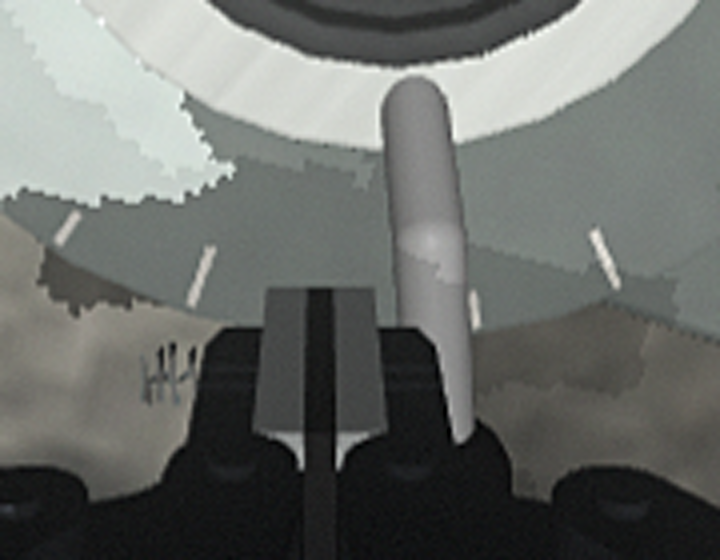

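```bash
python3 - <<'E'
from meas import *
run("w5",dict(c=(508,113),a=(95,140)),(205,40),(150,82),None,hub=[.4873,-.2318,.045])
E
```

```text
c [508.3 112.7] [ 30  30 681] [ 0.5739 -0.2035  0.045 ]
a [ 95. 140.] [ 31  31 709] [ 0.4015 -0.2652  0.045 ]
hub [ 0.4873 -0.2318  0.045 ] [0.0912 0.0921] [  18.11 -158.73] ptr [np.float64(153.11), np.float64(156.27)]
orange c [ 0.4365 -0.2089  0.027 ] r 0.0557 az 155.75
[188  21  38  37 888]
tip [ 0.43   -0.2065  0.028 ] r 0.0626 az 156.12
yellow [ 0.413  -0.2343  0.022 ] r 0.0743 az 181.93
[152.01153213  81.46952224] [134  66  32  30 607]
```

Call:
drive_tool(deltas="0 0 0 0 0.004 0 1;-0.06 0 0 0 -0.0008 0.0041 1;-0.06 0 0 0 -0.0008 0.0041 1;-0.06 0 0 0 -0.0008 0.0041 1;-0.06 0 0 0 -0.0008 0.0041 1;-0.06 0 0 0 -0.0008 0.0041 1;0 0 0 0 0 0 1")

```text
time: 4.53
tcp_pos: [0.5163, -0.2947, 0.0415]
orientation: [117.5, 89.8, 150.7]
ft_force: [-1.9, 0.9, 1.6]
width: 0.0002
```

```bash
python3 look.py w6
```

```text
4.5333 [ 0.5163 -0.2947  0.0415] [-37.4  27.1 -11.6  51.5  -0.   19.3] [-1.91  0.87  1.65]
r 0.0693 az -65.25 tooly az 123.21 down [-0.002  0.001 -1.   ]
```

View pics/w6.png

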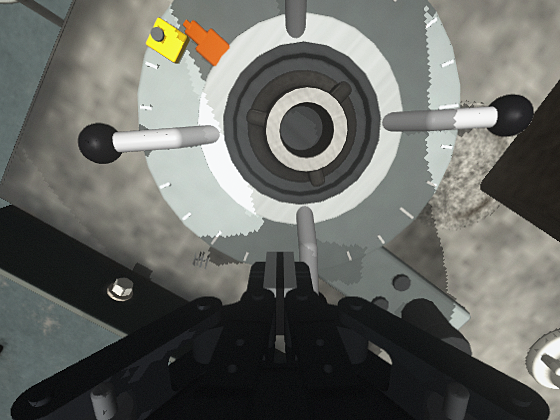

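```bash
cat > ang.py <<'E'
from h import *
def ang(n,a,c,tip,tab):
    f=np.load(n+".npz");P=(f["p"],f["R"]);im=cv2.imread(f"pics/{n}.png");hsv=cv2.cvtColor(im,cv2.COLOR_BGR2HSV)
    dk=cv2.inRange(im,(0,0,0),(70,70,70));dk=cv2.morphologyEx(dk,cv2.MORPH_CLOSE,np.ones((5,5)));dk=cv2.morphologyEx(dk,cv2.MORPH_OPEN,np.ones((9,9)))
    A=onz("wrist",*near(dk,*a,24)[0],.045,P);C=onz("wrist",*near(dk,*c,24)[0],.045,P)
    h=(A+C)/2;d=A-C;print("hub",h.round(4),"len",np.linalg.norm(d).round(4),"ptr from balls",(np.degrees(np.arctan2(d[1],d[0]))-45)%360)
    def az(X):w=X-h;return (round(np.degrees(np.arctan2(w[1],w[0]))%360,2),round(float(np.hypot(*w[:2])),4))
    for nm,lo,hi,xy,z in (("ptr",(5,150,90),(20,255,255),tip,.030),("tab",(22,120,90),(35,255,255),tab,.022)):
        ce,st,m=near(cv2.inRange(hsv,lo,hi),*xy,32)
        c2=max(cv2.findContours(m.astype(np.uint8),cv2.RETR_EXTERNAL,cv2.CHAIN_APPROX_NONE)[0],key=cv2.contourArea)
        r=cv2.minAreaRect(c2);mo=cv2.moments(cv2.convexHull(c2));hc=(mo["m10"]/mo["m00"],mo["m01"]/mo["m00"])
        print(nm,ce.round(1),st,"centroid",az(onz("wrist",*ce,z,P)),"rectc",az(onz("wrist",*r[0],z,P)),"hullc",az(onz("wrist",*hc,z,P)),"rect",np.round(r[1],1))
    return P,h
E
python3 -c "
from ang import *
ang('w6',(98,143),(512,115),(208,42),(165,42))"
```

```text
hub [ 0.4877 -0.2318  0.045 ] len 0.1846 ptr from balls 171.96791063044375
ptr [206.2  41.6] [ 183   20   46   46 1025] centroid (np.float64(172.39), 0.0579) rectc (np.float64(172.41), 0.0596) hullc (np.float64(172.38), 0.0583) rect [52.4 26.5]
tab [168.   40.8] [146  17  43  45 942] centroid (np.float64(181.13), 0.0753) rectc (np.float64(181.14), 0.0758) hullc (np.float64(181.1), 0.0758) rect [40.4 30.5]
```

Call:
drive_tool(deltas="-0.04 0 0 0 -0.0005 0.0027 1;-0.04 0 0 0 -0.0005 0.0027 1;-0.03 0 0 0 -0.0004 0.002 1;0 0 0 0 0 0 1")

```text
time: 4.92
tcp_pos: [0.5235, -0.2924, 0.0418]
orientation: [134.1, 89.9, 173.5]
ft_force: [-1.4, 0.6, 1.0]
width: -0.0003
```

```bash
python3 look.py w7; python3 -c "
from ang import *
ang('w7',(98,143),(512,115),(208,42),(180,30))"
```

```text
4.9167 [ 0.5235 -0.2924  0.0418] [-36.8  27.5 -10.9  51.7  -0.   13.8] [-1.39  0.62  0.98]
r 0.0706 az -59.12 tooly az 129.36 down [-0.001  0.    -1.   ]
hub [ 0.4874 -0.2319  0.045 ] len 0.1838 ptr from balls 177.7902103611549
ptr [209.6  38.7] [185  16  46  46 945] centroid (np.float64(177.6), 0.0565) rectc (np.float64(177.67), 0.0583) hullc (np.float64(177.8), 0.0575) rect [53.  26.2]
tab [174.7  22.4] [154   0  39  45 823] centroid (np.float64(181.54), 0.0757) rectc (np.float64(181.02), 0.0752) hullc (np.float64(181.29), 0.0759) rect [41.7 30.5]
```

View pics/w7.png

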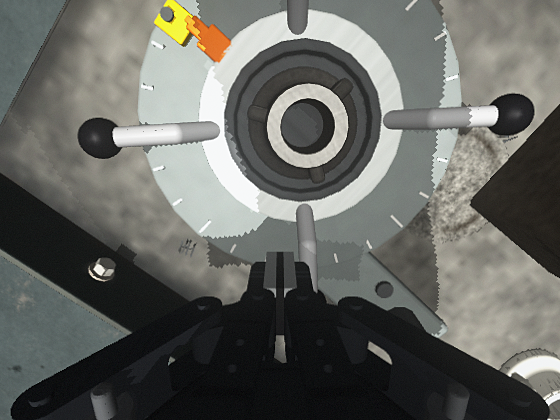

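Call:
drive_tool(deltas="-0.03 0 0 0 -0.0004 0.002 1;-0.028 0 0 0 -0.0004 0.0019 1;0 0 0 0 0 0 1;0 0 0 0 0 0 1")

```text
time: 5.3
tcp_pos: [0.5274, -0.2907, 0.0422]
orientation: [-150.9, 90.0, -108.3]
ft_force: [-1.4, 0.1, 1.1]
width: -0.0001
```

```bash
python3 look.py w8; python3 -c "
from ang import *
ang('w8',(98,143),(512,115),(208,42),(180,30))"
```

```text
5.3 [ 0.5274 -0.2907  0.0422] [-36.5  27.7 -10.5  51.8  -0.   10.9] [-1.36  0.07  1.09]
r 0.0713 az -55.75 tooly az 132.62 down [-0. -0. -1.]
hub [ 0.4876 -0.2321  0.045 ] len 0.1837 ptr from balls 180.85315216552533
ptr [213.   35.3] [187  13  46  46 539] centroid (np.float64(179.02), 0.0561) rectc (np.float64(180.28), 0.0587) hullc (np.float64(180.29), 0.0576) rect [49.5 26.2]
tab [180.8  14.9] [159   0  44  36 725] centroid (np.float64(181.7), 0.075) rectc (np.float64(180.88), 0.0751) hullc (np.float64(181.51), 0.0748) rect [40.2 30.3]
```

Call:
drive_tool(deltas="0 0 0 0 0 -0.006 1;0 0 0 0 0 -0.008 1;0 0 0 -0.03 0 0 1;0 0 0 -0.035 0 0 1;0 0 0 -0.035 0 0 1;0 0 0 -0.03 0 0 1;0 0 0 0 0 0 1;0 0 0 0 0 0 1")

```text
time: 6.02
tcp_pos: [0.5184, -0.3016, 0.1748]
orientation: [-78.8, 89.7, -36.1]
ft_force: [-0.2, 0.4, -0.8]
width: 0.0001
```

```bash
python3 look.py w9
```

```text
6.0167 [ 0.5184 -0.3016  0.1748] [-37.9  21.6  -0.1  68.    0.    9.4] [-0.19  0.37 -0.82]
r 0.0764 az -65.98 tooly az 132.69 down [ 0.005 -0.003 -1.   ]
```

View pics/w9.png

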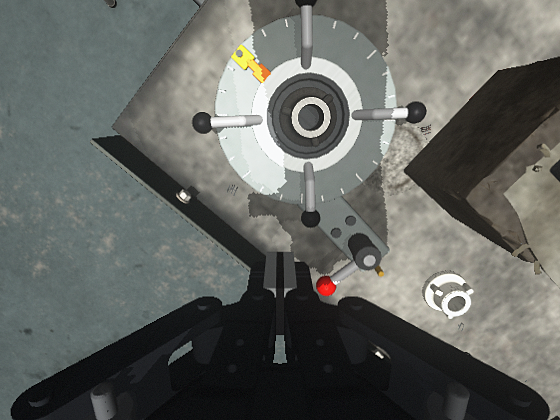

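```bash
python3 -c "
from ang import *
P,h=ang('w9',(202,123),(415,112),(262,73),(242,55))
im=cv2.imread('pics/w9.png');cv2.imwrite('pics/w9z.png',cv2.resize(im[30:130,210:340],None,fx=6,fy=6,interpolation=cv2.INTER_CUBIC))
hsv=cv2.cvtColor(im,cv2.COLOR_BGR2HSV)
ce,st,m=near(cv2.inRange(hsv,(0,150,60),(6,255,255)),326,286,18)
print('knob',ce,st,onz('wrist',*ce,.045,P),'cap',[onz('wrist',369,260,z,P).round(4) for z in(.05,.058,.065)],'postbase',onz('wrist',358,245,.03,P),'pin',onz('wrist',380,272,.045,P),onz('wrist',377,267,.012,P))
cv2.imwrite('pics/w9l.png',cv2.resize(im[200:310,300:420],None,fx=5,fy=5,interpolation=cv2.INTER_CUBIC))
"
```

```text
hub [ 0.4871 -0.2318  0.045 ] len 0.1818 ptr from balls 180.51068487197836
ptr [263.5  71.1] [253  59  18  22 101] centroid (np.float64(178.03), 0.0536) rectc (np.float64(176.94), 0.0563) hullc (np.float64(178.4), 0.0551) rect [23.7  9.4]
tab [247.3  61.4] [231  45  33  36 408] centroid (np.float64(181.18), 0.0702) rectc (np.float64(181.47), 0.0677) hullc (np.float64(181.39), 0.07) rect [39.6 16.3]
knob [325.36933798 285.97560976] [316 276  20  20 287] [ 0.61312423 -0.3362898   0.045     ] cap [array([ 0.6212, -0.2864,  0.05  ]), array([ 0.6166, -0.2853,  0.058 ]), array([ 0.6125, -0.2842,  0.065 ])] postbase [ 0.61195104 -0.28563147  0.03      ] pin [ 0.64183446 -0.2886107   0.045     ] [ 0.6558812  -0.29177115  0.012     ]
```

View pics/w9z.png

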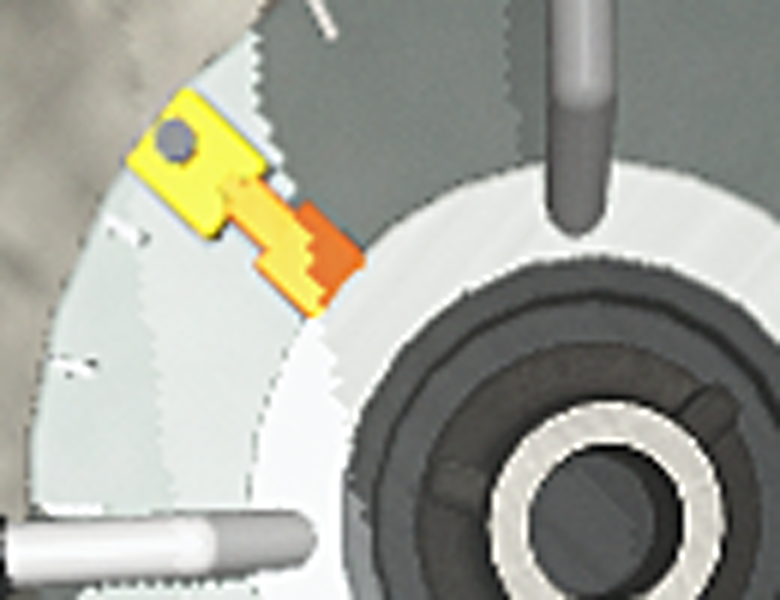

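View pics/w9l.png

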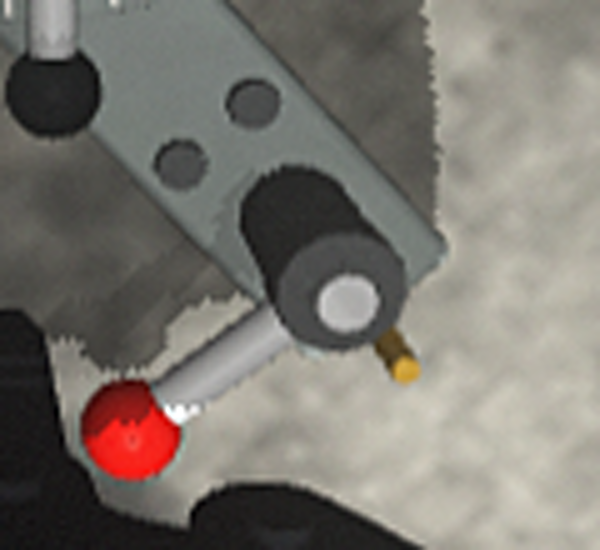

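```bash
python3 -c "
from ang import *
f=np.load('w9.npz');P=(f['p'],f['R']);h=np.array([.4872,-.2318,0])
def q(x,y,z):
    X=onz('wrist',210+(x+.5)/6-.5,30+(y+.5)/6-.5,z,P);w=X-h;return (np.degrees(np.arctan2(w[1],w[0]))%360).round(2),np.hypot(*w[:2]).round(4)
for c in ((130,160),(190,90),(268,165),(218,240),(201,164)):print('tab',q(*c,.022))
for c in ((270,180),(230,215),(250,197),(228,190),(314,202),(258,258),(365,262),(318,318)):print('ptr',q(*c,.030))
im=cv2.imread('pics/w9.png');cv2.imwrite('pics/w9y.png',cv2.resize(im[40:90,225:285],None,fx=12,fy=12,interpolation=cv2.INTER_NEAREST))
"
```

```text
tab (np.float64(185.36), np.float64(0.0837))
tab (np.float64(176.5), np.float64(0.0831))
tab (np.float64(175.58), np.float64(0.0683))
tab (np.float64(186.21), np.float64(0.0673))
tab (np.float64(180.94), np.float64(0.0754))
ptr (np.float64(176.99), np.float64(0.0654))
ptr (np.float64(183.31), np.float64(0.0666))
ptr (np.float64(180.13), np.float64(0.066))
ptr (np.float64(181.31), np.float64(0.0689))
ptr (np.float64(174.63), np.float64(0.0591))
ptr (np.float64(185.17), np.float64(0.06))
ptr (np.float64(174.55), np.float64(0.0484))
ptr (np.float64(186.59), np.float64(0.0484))
```

View pics/w9y.png

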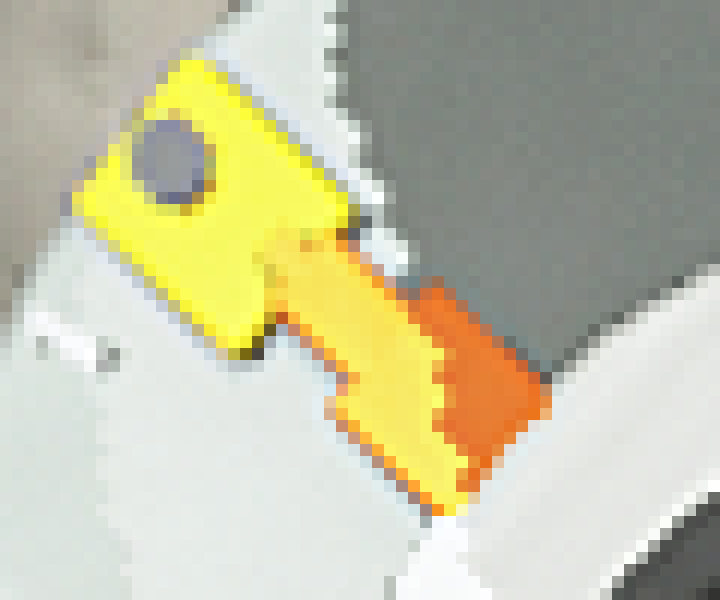

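Call:
drive_tool(deltas="0 0 0 0 -0.0214 0.0078 1;0 0 0 0 -0.0214 0.0078 1;0 0 0 0 -0.0214 0.0078 1;0 0 0 0 0 0 1")

```text
time: 6.4
tcp_pos: [0.5798, -0.3327, 0.1689]
orientation: [90.7, 89.9, 133.4]
ft_force: [-0.8, 0.3, 0.6]
width: 0.0001
```

Call:
drive_tool(deltas="0.12 0 0 0 0 0 1;0.12 0 0 0 0 0 1;0.12 0 0 0 0 0 1;0.12 0 0 0 0 0 1;0.12 0 0 0 0 0 1;0.12 0 0 0 0 0 1;0.12 0 0 0 0 0 1;0 0 0 0 0 0 1")

```text
time: 7.07
tcp_pos: [0.5767, -0.3306, 0.1702]
orientation: [148.3, 89.8, 142.8]
ft_force: [-1.2, 0.4, 0.3]
width: -0.0001
```

```bash
python3 look.py w10
```

```text
7.0667 [ 0.5767 -0.3306  0.1702] [-36.7  29.4  11.4  72.2   0.   58.8] [-1.18  0.36  0.26]
r 0.1332 az -47.88 tooly az 84.43 down [-0.003  0.002 -1.   ]
```

View pics/w10.png

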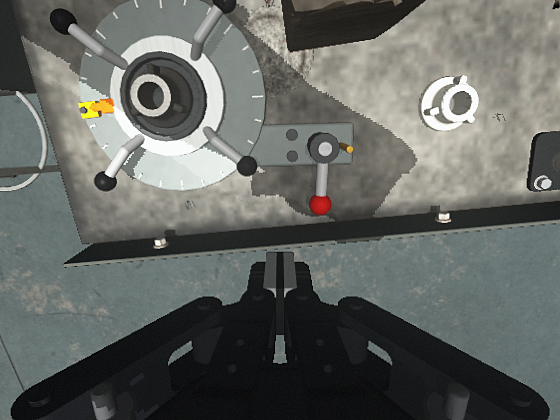

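```bash
python3 -c "
from h import *
f=np.load('w10.npz');P=(f['p'],f['R'])
for px in ((300,222),(300,245),(160,242),(320,204),(325,148)):print(px,[onz('wrist',*px,z,P).round(3).tolist() for z in(0,.02,.045)])
print(onz('top',413,240,0).round(3),onz('top',425,240,0).round(3))
"
```

```text
(300, 222) [[0.595, -0.367, 0.0], [0.594, -0.36, 0.02], [0.594, -0.351, 0.045]]
(300, 245) [[0.593, -0.394, 0.0], [0.593, -0.385, 0.02], [0.592, -0.374, 0.045]]
(160, 242) [[0.44, -0.376, 0.0], [0.449, -0.368, 0.02], [0.461, -0.359, 0.045]]
(320, 204) [[0.618, -0.349, 0.0], [0.616, -0.343, 0.02], [0.613, -0.336, 0.045]]
(325, 148) [[0.626, -0.291, 0.0], [0.623, -0.289, 0.02], [0.62, -0.287, 0.045]]
[ 0.527 -0.36   0.   ] [ 0.527 -0.384  0.   ]
```

Call:
drive_tool(deltas="0 0 0 0.03 0.003 0 1;0 0 0 0.03 0 0 1;0 0 0 0.03 0 0 1;0 0 0 0.03 0 0 1;0 0 0 0.018 0 0 1;0 0 0 0 0 0 1;0 0 0 0 0 0 1")

```text
time: 7.7
tcp_pos: [0.5768, -0.3274, 0.0326]
orientation: [148.9, 89.8, 143.7]
ft_force: [0.7, -0.3, 0.5]
width: 0.0001
```

```bash
python3 look.py w11
```

```text
7.7 [ 0.5768 -0.3274  0.0326] [-36.5  34.3  -0.5  55.4  -0.   58.8] [ 0.66 -0.27  0.52]
r 0.131 az -46.87 tooly az 84.73 down [-0.003  0.002 -1.   ]
```

View pics/w11.png

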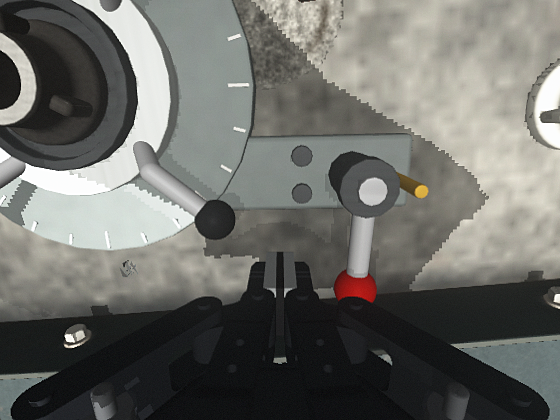

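Call:
drive_tool(deltas="0 0 0 0 0 0.003 1;0 0 0 0 0 0.003 1;0 0 0 0 0 0.003 1;0 0 0 0 0 0.002 1;-0.06 0 0 0 -0.0015 0.0027 1;-0.06 0 0 0 -0.0015 0.0027 1;-0.06 0 0 0 -0.0015 0.0027 1;-0.06 0 0 0 -0.0015 0.0027 1")

```text
time: 8.42
tcp_pos: [0.6001, -0.3355, 0.035]
orientation: [-130.3, 90.0, -121.7]
ft_force: [-1.3, 1.1, 1.4]
width: 0.0002
```

```bash
python3 look.py w12
```

```text
8.4167 [ 0.6001 -0.3355  0.035 ] [-35.9  36.5   3.8  57.3  -0.   45.6] [-1.26  1.08  1.43]
r 0.1532 az -42.59 tooly az 98.55 down [-0. -0. -1.]
```

View pics/w12.png

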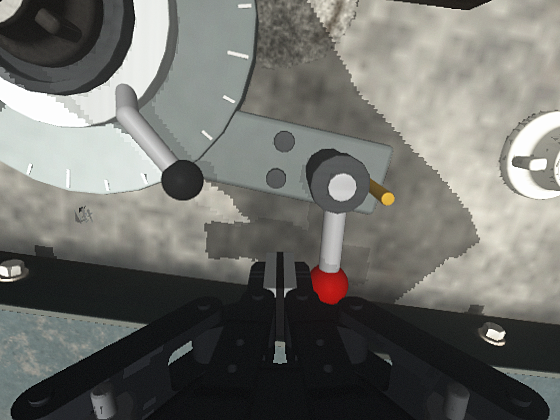

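Call:
drive_tool(deltas="-0.06 0 0 0 -0.0008 0.0027 1;-0.06 0 0 0 -0.0008 0.0027 1;-0.06 0 0 0 -0.0008 0.0027 1;-0.06 0 0 0 -0.0008 0.0027 1;-0.06 0 0 0 -0.001 0.0026 1;-0.06 0 0 0 -0.001 0.0026 1;-0.06 0 0 0 -0.001 0.0026 1;-0.06 0 0 0 -0.001 0.0026 1")

```text
time: 9.13
tcp_pos: [0.6226, -0.3361, 0.035]
orientation: [-114.8, 89.9, -78.9]
ft_force: [-1.8, -3.0, 0.2]
width: 0.0002
```

```bash
python3 look.py w13
```

```text
9.1333 [ 0.6226 -0.3361  0.035 ] [-34.8  38.5   7.5  58.9  -0.1  19.3] [-1.79 -3.04  0.23]
r 0.1708 az -37.63 tooly az 125.92 down [ 0.    -0.002 -1.   ]
```

View pics/w13.png

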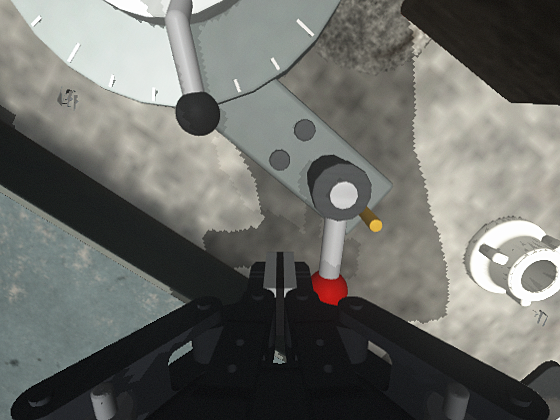

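Call:
drive_tool(deltas="-0.06 0 0 0 -0.0012 0.0026 1;-0.06 0 0 0 -0.0012 0.0026 1;-0.06 0 0 0 -0.0012 0.0026 1;-0.05 0 0 0 -0.001 0.0022 1")

```text
time: 9.52
tcp_pos: [0.6333, -0.3328, 0.0349]
orientation: [-118.1, 89.9, -69.0]
ft_force: [-0.2, -2.7, 0.4]
width: 0.0001
```

```bash
python3 look.py w14
```

```text
9.5167 [ 0.6333 -0.3328  0.0349] [-34.1  39.3   9.   59.6  -0.1   6.8] [-0.19 -2.74  0.4 ]
r 0.1775 az -34.67 tooly az 139.04 down [ 0.001 -0.002 -1.   ]
```

View pics/w14.png

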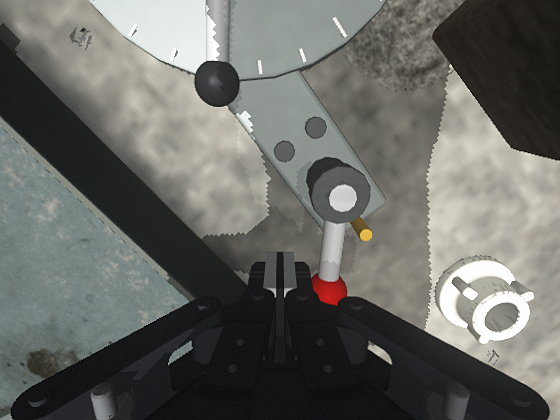

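Call:
drive_tool(deltas="-0.05 0 0 0 -0.0011 0.0022 1;-0.05 0 0 0 -0.0011 0.0022 1;-0.05 0 0 0 -0.0011 0.0022 1")

```text
time: 9.82
tcp_pos: [0.6398, -0.3294, 0.0348]
orientation: [-121.6, 89.9, -64.1]
ft_force: [-0.5, -2.7, 0.1]
width: -0.0001
```

Call:
drive_tool(deltas="-0.03 0 0 0 -0.0007 0.0013 1;-0.03 0 0 0 -0.0007 0.0013 1")

```text
time: 9.98
tcp_pos: [0.6425, -0.3278, 0.0348]
orientation: [-118.6, 89.9, -57.6]
ft_force: [-0.4, -2.6, -0.3]
width: -0.0001
```

Call:
drive_tool(deltas="-0.03 0 0 0 -0.0007 0.0013 1;-0.03 0 0 0 -0.0007 0.0013 1")

```text
time: 10.15
tcp_pos: [0.6449, -0.3263, 0.0348]
orientation: [-124.9, 89.9, -60.5]
ft_force: [-1.2, -5.1, 0.3]
width: 0.0003
```

Call:
drive_tool(deltas="0 0 0 0 0 0.0015 1;0 0 0 0 0 0 1")

```text
time: 10.32
tcp_pos: [0.645, -0.326, 0.0349]
orientation: [-156.9, 89.8, -92.6]
ft_force: [-2.0, -6.2, 0.2]
width: -0.0002
```

```bash
python3 look.py w15
```

```text
10.3167 [ 0.645  -0.326   0.0349] [-33.1  40.1  10.5  60.3  -0.2  -7.4] [-1.96 -6.16  0.18]
r 0.1837 az -30.84 tooly az 154.27 down [-0.    -0.004 -1.   ]
```

View pics/w15.png

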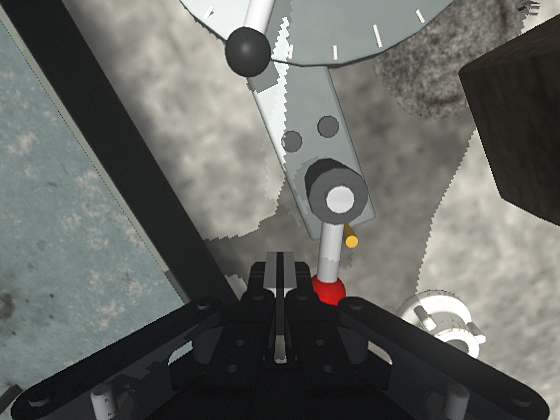

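Call:
drive_tool(deltas="0 0 0 0 0 0.002 1;0 0 0 0 0 0.002 1;0 0 0 0 0 0 1")

```text
time: 10.62
tcp_pos: [0.6454, -0.3253, 0.035]
orientation: [-170.6, 89.5, -106.5]
ft_force: [-6.3, -13.8, -0.1]
width: 0.0001
```

Call:
drive_tool(deltas="0 0 0 0 0 -0.006 1;0 0 0 0 0 -0.006 1;0 0 0 -0.03 0 0 1;0 0 0 -0.035 0 0 1;0 0 0 -0.035 0 0 1;0 0 0 -0.03 0 0 1;0 0 0 0 0 0 1")

```text
time: 11.2
tcp_pos: [0.6447, -0.3326, 0.1728]
orientation: [-93.2, 89.3, -28.7]
ft_force: [0.1, -0.2, 0.6]
width: -0.0001
```

```bash
python3 look.py w16
```

```text
11.2 [ 0.6447 -0.3326  0.1728] [-33.6  36.   22.8  76.1   0.1  -8.1] [ 0.07 -0.18  0.64]
r 0.1869 az -32.62 tooly az 154.45 down [ 0.01  -0.006 -1.   ]
```

View pics/w16.png

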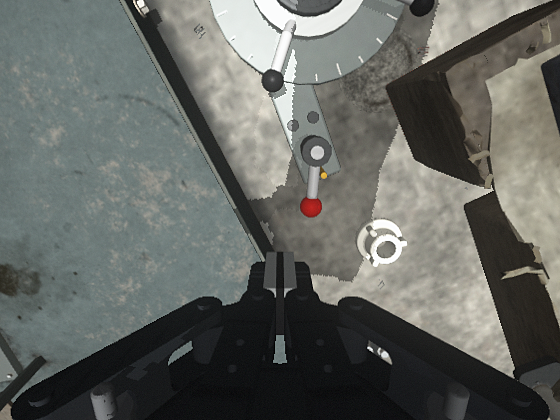

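Call:
drive_tool(deltas="0 0 0 -0.006 0.03 -0.0142 1;0 0 0 -0.006 0.03 -0.0142 1;0 0 0 -0.006 0.03 -0.0142 1;0 0 0 -0.006 0.03 -0.0142 1;0 0 0 -0.006 0.03 -0.0142 1;0.12 0 0 0 0 0 1;0.12 0 0 0 0 0 1;0.12 0 0 0 0 0 1")

```text
time: 11.92
tcp_pos: [0.4746, -0.3301, 0.1935]
orientation: [67.3, 89.9, 110.8]
ft_force: [0.4, 0.7, -0.1]
width: -0.0001
```

Call:
drive_tool(deltas="0.12 0 0 0 0 0 1;0.12 0 0 0 0 0 1;0.12 0 0 0 0 0 1;0 0 0 0 0 0 1;0 0 0 0 0 0 1")

```text
time: 12.33
tcp_pos: [0.4754, -0.3301, 0.1932]
orientation: [102.1, 89.9, 125.5]
ft_force: [0.2, 0.6, 0.6]
width: 0.0001
```

```bash
python3 look.py w17;python3 - <<'E'
from h import *
for n in("scene","top"): cv2.imwrite(f"pics/{n}17.png",robot.capture(n)[:,:,::-1])
f=np.load('w16.npz');P=(f['p'],f['R'])
hsv=cv2.cvtColor(cv2.imread('pics/w16.png'),cv2.COLOR_BGR2HSV)
ce,st,m=near(cv2.inRange(hsv,(0,150,60),(6,255,255)),311,207,18);K=onz('wrist',*ce,.045,P)
w=K-[.618,-.2855,.045];print(K,np.linalg.norm(w),np.degrees(np.arctan2(w[1],w[0])))
E
```

```text
12.3333 [ 0.4754 -0.3301  0.1932] [-42.7  19.2  -1.   69.9   0.   23.8] [0.16 0.55 0.63]
r 0.0991 az -96.9 tooly az 113.42 down [-0.001  0.002 -1.   ]
[ 0.66332494 -0.3099948   0.045     ] 0.0515203404168379 -28.387966999689027
```

View pics/w17.png

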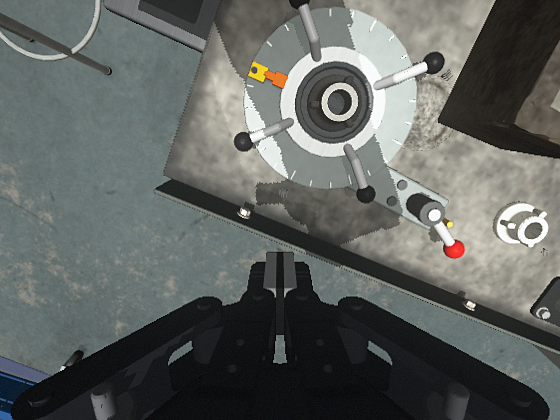

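View pics/top17.png

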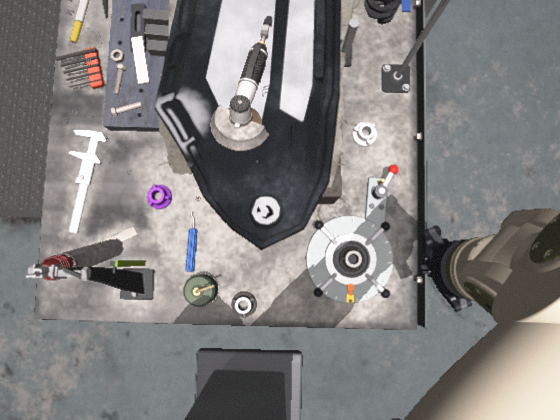

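```bash
python3 -c "
from ang import *
P,h=ang('w17',(242,141),(435,62),(278,78),(257,70))
im=cv2.imread('pics/w17.png');cv2.imwrite('pics/w17z.png',cv2.resize(im[45:105,235:305],None,fx=10,fy=10,interpolation=cv2.INTER_NEAREST))
"
```

```text
hub [ 0.4874 -0.2317  0.045 ] len 0.1816 ptr from balls 180.23521066022428
ptr [276.2  78.1] [264  70  24  18 251] centroid (np.float64(180.67), 0.0577) rectc (np.float64(180.74), 0.0594) hullc (np.float64(180.56), 0.0581) rect [23.6 13.7]
tab [258.   71.9] [248  62  21  21 227] centroid (np.float64(181.29), 0.0761) rectc (np.float64(181.19), 0.0763) hullc (np.float64(181.18), 0.0762) rect [17.6 16.2]
```

View pics/w17z.png

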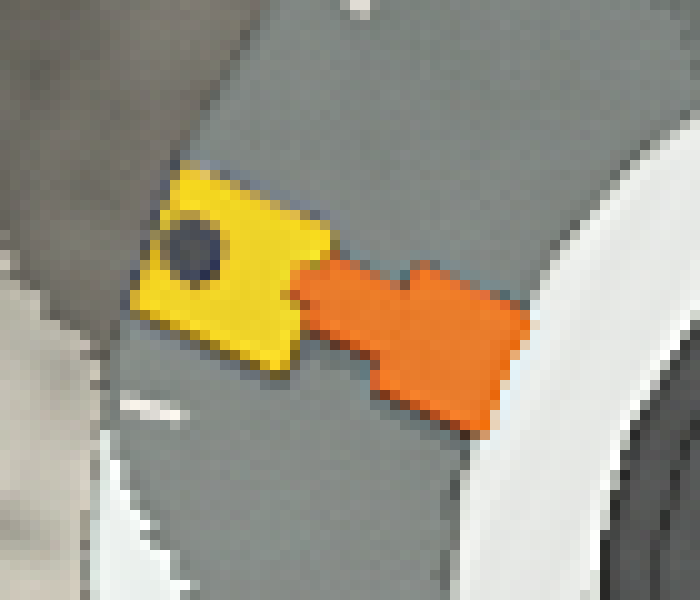

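```bash
python3 -c "
from workcell import robot
print(robot.finish_job())"
```

```text
the job is handed in; nothing more can be done
None
```

I turned the table about 52° counter-clockwise with a fingertip on spoke_b. I then pushed the lock lever home by its red knob, backed off clear of everything, and handed the job in at about 12.5 s of the 42 s allowed.

**Pointer:** in the last wrist picture the tip lies over the inner half of the yellow tab. The pointer measured 180.2–180.7° and the tab 181.2°, so it is roughly 0.5–1° (about 1 mm) short of the tab's centre line. The two ways of measuring the pointer, from the balls and from the orange patch, differ by about 0.5°.

**Lock:** the lever turned about 67° (1.17 rad) from its starting angle and lies against the brass stop pin. I pushed until the force rose to 15 N with almost no further motion. When I checked again after backing off, the lever was still at its stop.

**Force while turning the table:** partway through the turn I lowered the hand 4 mm, and the wrist force rose to about 31 N, mostly upward. A finger was probably bearing on the spoke or its ball. I raised the hand and the force went back to about zero. That is below the 40 N and 120 N limits.

**Surroundings:** I did not deliberately touch anything other than the spoke and the knob. In the final top picture the casting is still in its seat and the other things look where they were; I judged that by eye only.

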